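# Lock the practice jaw with its pin and bail

### The arm

A 6-joint arm with a two-finger parallel gripper is mounted at the origin on the work surface. World frame = base frame: x ahead of the robot, y to its left, z up, the work surface at z = 0. Lengths are in m, angles in rad, forces in N, time in s.
With the tool pointing down it reaches from about 0.3 to 1 m from the base axis. Payload 5.1 kg.
Tool frame: the origin (TCP) lies on the mounting face of the last link; the fingertips stand ahead of it and the grasp point (between the pads) lies 171 mm ahead of it (arm.tip_reach is the z of the fingertips in the tool frame, in m); z points along the fingers, y is the line along which they close (so a half turn about z gives the same grasp; the last joint's range is limited). The gripper opens to 95 mm and grips with 3 to 60 N. Pads are 20 mm wide; open, the fingers measure 119 mm over their backs; the gripper's body (75 mm by 180 mm) begins 59 mm behind the grasp point.
Start: joints at [1.038, 0.124, 1.65, -0, 1.367, -0.083], TCP at [0.283, 0.585, 0.405] pointing down, gripper open.
Joint ranges: [-2.61, 2.61], [-1.02, 2.33], [0.03, 2.71], [-1.35, 4.49], [0.32, 2.68], [-2.91, 2.91]. Speed limits (rad/s): [2.57, 2.57, 3.14, 3.14, 3.14, 3.14].

### API

Orientations are given as a unit quaternion [x, y, z, w].
In Python, from rig import arm gives the robot as it stands.
- The arm moves only by the tool drive_tool, never from a script. Its argument "rows" is a list of rows, each a list of 7 numbers: the shift along the tool's x, y, z in mm, then the turn, a rotation vector about the tool's x, y, z in rad, then the finger opening in mm, from 0 to 95.1. In form: [[tx, ty, tz, ax, ay, az, claw], ...]. A call has 1 to 20 rows; each row shifts and turns the commanded pose from where the row before left it, along the tool's axes as they then stand; what a row does not reach is not made up. A row lasts 1/10 s, in which the tool goes at most 50 mm and 8.59 degrees, less where a joint would pass 70% of its speed; a pose out of reach is approached as far as the arm can. A call with a gripper value outside its range is refused whole. The fingers move at their own pace and stop on an object; "grip_force" is the grip in N (left out, the last holds). Time passes only in rows, so rows that do not move let the fingers close. It gives the time, the measured TCP pose, the force, the opening and the grip force at its end, in the units of the state.
- arm.get_state(): the state, without advancing time (a new reading comes with each control period).
- arm.snapshot(name): name is "scene" or "side" or "wrist"; returns a dict with "image" (480x640x3 uint8, blue, green, red), "camera_matrix" (3x3 intrinsics, pixels), "R" (3x3) and "t" (3): a world point X has camera coordinates R X + t. Camera axes: x right, y down, z forward; pixel columns grow to the right and rows downward; lengths in m; the calibration is good to about 2 mm. A picture is of the moment at which its call begins. There is no depth.
- arm.sign_off(): hands the job in; it is judged then, once.
Trained networks look in the newest picture that a camera, given by its name, has taken for a name from the list of things; names that differ only in an ending like _2 or _b are one class to them, and where a whole thing is asked for, a point or a joint stands for the part that bears it (a point fixed in the world has none). Each returns a list of dicts, best first, with "conf" (0 to 1); they miss things now and then, are a little off and sometimes report something else, mostly with a low value. They report only what shows in the picture. A call takes as long as a camera call. They do not tell look-alikes from the thing itself.
- arm.cut_out(target, camera): "region" (480x640 bool, what is visible of it) and "extent" ([centre column, centre row, width, height] in pixels, round what is visible of it).
The state is a dict: "time": time; "joints": joint angles; "joint_velocities": joint speeds; "tau": joint torques, N m; "tcp_pos": TCP position; "tool_rot": TCP orientation; "contact_force": force on the tool from outside, world axes, zero at the start; "wrist_torque": the same for the moment, N m; "opening": opening from 0.0 (shut) to 1.0 (fully open); "gripper_force": force on a finger pad.
Only numpy, scipy, OpenCV 4.12 (cv2) and the standard library are available. Lean on these libraries where they do the work, as an engineer would, in place of code of your own. Each camera call takes 0.05 s, during which the arm holds its last target. There are 200 camera calls.

### The job

Slide the practice jaw down its sloping stand until the hole in its tongue lines up with the holes of the fork, take the loose steel lock pin from its block and push it gently, by feel, through fork and tongue until its flange sits flush on the fork. Then flip the wire bail over the pin so that it lies down on the flange and keeps the pin in. Let go of everything and leave the other things on the bench where they are.

Things in the scene. Friction and masses are not known exactly. Their poses are not given: they have to be found in the camera images.
- fork: Aluminium fork, lower end of a practice-jaw stand fixed to the bench, sloping 25 deg. Origin: on the axis of its holes, underside of the lower cheek. z: hole axis, up, 25 deg from vertical; the pin goes in along -z. x: up the slope (away from the robot at yaw 0); y level. Lower cheek z 0-10 mm, 12.5 mm hole; gap for the tongue 10-20; upper cheek 20-28, 15 mm hole; x -52 to 22, y -42 to 42. Free space below the holes.
- fork_mouth (a point): Centre of the mouth of the fork's hole on the top of the upper cheek: (0, 0, 28 mm) in the fork's frame. This is where the pin's origin comes when it is fully home.
- carriage (a joint): Slide of the jaw carriage along the fork's x, m: 0 with the tongue's hole in line with the fork's, positive up the slope; range -0.010 to 0.062, starts at 0.026 to 0.046. Moving it down takes up to 5 N. Let go at 0, a return spring draws it back up 3 to 5 mm and it stays there; feel for its hole with the tip of the pin, whose taper, pushed in with 5 to 20 N, wedges it back in line.
- post_top (a point): Centre of the top of the round steel post by which the carriage is moved: 16 mm across, 45 mm long, parallel to the fork's z, 58 mm up the slope from the tongue's hole (fork frame: x = 58 mm + slide value, y = 0, top z = 64 mm). From 92 mm up the slope of the hole the carriage carries a pink jaw model with white teeth, its top at z = 60 mm.
- tongue_hole (a point): Centre, on the upper face, of the 12.5 mm hole near the lower end of the carriage's steel plate (the tongue, 8 mm thick, 54 mm wide). It moves with the carriage: in the fork's frame x = slide value, y = 0, z = 19 mm. Under the upper cheek, so seen only through the fork's hole once in line.
- pin: Loose steel lock pin, about 90 g. Origin: centre of the underside of its flange; z along its axis towards the grip. Flange 32 mm across, z 0 to 6 mm; round grip 14 mm across, z 6 to 38 mm; shaft 10 mm across down to z = -36 mm, then a taper to 6.5 mm across at z = -45 mm. Starts upright in the white block, flange resting on its top. Home: z along the fork's z.
- pin_block: White plastic block 80 x 70 x 52 mm, fixed to the bench, origin at the centre of its underside; the pin stands in its 12 mm bore at x = 14 mm, y = 0, 48 mm deep.
- bail (a joint): Angle of the steel wire bail, rad: 0 when it lies down along the fork's +x, flat on the flange of a pin that is home; grows as it lifts and swings over towards the fork's -x. Range 0 to 2.3, starts open at 1.85 to 2.1. Its hinge axis is parallel to the fork's y through x = -42, z = 37 mm. Hinge friction (about 1 N at the bar) keeps it where it is left.
- bail_bar (a point): Middle of the bail's cross bar: 26 mm long, parallel to the fork's y, 70 mm from the hinge axis. The wire is 5 mm thick. 21 mm is clear between the bail's two legs, so it passes over the pin's 14 mm grip but lies on its flange. Lying down, the bar is at x = 28, z = 37 mm in the fork's frame.
There are look-alikes about, which are no part of the job. Of the things shaped like the pin, the steel one is meant.

How it is judged:
On the way, in this order (a step that is already met when the one before it is completed fails the run):
1. the jaw is slid down until the hole of its tongue lines up with the fork's holes (within 5 mm) (value of joint carriage between -0.005 and 0.005 m), for 0.2 s.
2. the pin is through fork and tongue with its flange home on the fork, the bail still open (all of step 1 and z of pin in the frame of fork between 0.026 and 0.0305 m and x of pin in the frame of fork between -0.0035 and 0.0035 m and y of pin in the frame of fork between -0.0035 and 0.0035 m and angle between the z axis of pin and the z axis of fork, either way round below 0.15 rad and value of joint bail above 0.8 rad), for 0.2 s.
3. the bail is flipped down onto the flange (z of pin in the frame of fork between 0.026 and 0.0305 m and x of pin in the frame of fork between -0.0035 and 0.0035 m and y of pin in the frame of fork between -0.0035 and 0.0035 m and angle between the z axis of pin and the z axis of fork, either way round below 0.15 rad and value of joint bail below 0.13 rad), for 0.2 s.
At the end, for the whole second after the job is handed in: The pin is at rest through both cheeks and the tongue, its flange within 2.5 mm of the upper cheek and its axis within 3.5 mm and 0.15 rad of the holes' axis; the carriage is within 5 mm of line; the bail lies down within 0.13 rad of flat (all of step 1 and all of step 3 and linear speed of pin below 0.02 m/s); the robot touches nothing.
It fails at once if the pin is forced: pressed against the stand with over 60 N (contact force between pin and fork above 60 N).
It fails at once if another thing on the bench is moved by more than 30 mm (distance of any of bur_stand, stone_jaw, mirror, scaler, beaker, rinse_bottle, tray from where it was at the start of the episode above 0.03 m).
It also fails if it takes over 64 s, if anything falls off the work surface, if the arm or the gripper's body presses on something with over 40 N, if the wrist force passes 120 N, or if a joint passes its speed limit or range.

## Working session

There is one attempt and no reset: what is moved stays moved. The work goes in short steps, Python scripts to look and compute and a tool call to move; the robot and the scene stay as the last step left them, time stands still between calls to the robot, and variables do not carry over. Pictures are saved under pics/ and viewed, at most 10 in all, crops included, and the job is handed in when it is done.

Besides the shell and the picture viewer there is one more tool, called as name([rows], argument=value, ...), one row to a line, values as JSON. drive_tool: Moves the arm, as the interface text tells. Its arguments: {"type":"object","properties":{"rows":{"type":"array","items":{"type":"array","items":{"type":"number"}}},"grip_force":{"type":"number"}},"required":["rows"]}

```bash
ls; mkdir -p pics; python3 - <<'E'
from rig import arm
import cv2,numpy as np
s=arm.get_state();print(s, arm.tip_reach)
ims=[]
for c in ("scene","side","wrist"):
    d=arm.snapshot(c);cv2.imwrite(f"pics/{c}0.png",d["image"]);np.savez(f"{c}0.npz",**d)
    print(c,d["camera_matrix"].round(1).tolist(),(-d["R"].T@d["t"]).round(3),d["R"].round(3).tolist())
    for n in ("fork","pin","pin_block","bail","carriage"):
        for r in arm.cut_out(n,c): print(c,n,round(r["conf"],2),np.round(r["extent"],1))
E
```

```text
pics
{'time': 0.0, 'joints': array([ 1.03843563e+00,  1.24491223e-01,  1.65163186e+00, -2.37585114e-05,
        1.36749942e+00, -8.25936517e-02]), 'joint_velocities': array([-4.08065261e-04, -7.31354384e-04,  9.72634348e-04, -1.18820365e-04,
        2.28766740e-03, -9.11434792e-06]), 'tau': array([ 6.96731404e-04, -4.17585111e+01, -3.59938824e+01,  7.74397468e-02,
        4.91329108e-02, -1.78624728e-04]), 'tcp_pos': array([0.28249276, 0.58513564, 0.40352055]), 'tool_rot': array([ 2.22990355e-01,  9.74820122e-01, -9.70846135e-04, -2.96085731e-04]), 'contact_force': array([1.20692529, 0.63228564, 0.23874018]), 'wrist_torque': array([-0.02489252,  0.02394277, -0.02640192]), 'gripper_force': 0.0, 'opening': 1.0016476060485469} 0.1901
scene [[571.3, 0.0, 322.1], [0.0, 571.3, 243.9], [0.0, 0.0, 1.0]] [1.176 0.717 0.843] [[-0.759, 0.652, -0.002], [0.393, 0.454, -0.799], [-0.52, -0.607, -0.601]]
scene fork 0.69 [280.9 249.9 129.1  74.5]
scene pin 0.89 [409.8 357.   23.8  36.6]
scene pin 0.79 [435.  325.4  16.   22.9]
scene pin 0.53 [364.9 345.8  17.1  32.6]
scene pin_block 0.9 [439.2 336.5  51.1  57.3]
scene bail 0.75 [333.4 231.9  27.9  31.1]
scene carriage 0.6 [274.8 254.1  77.8  33.5]
scene carriage 0.22 [332.3 229.9  24.8  26.8]
side [[594.0, 0.0, 315.1], [0.0, 594.0, 239.0], [0.0, 0.0, 1.0]] [ 0.105 -0.739  0.72 ] [[0.853, -0.523, -0.002], [-0.297, -0.48, -0.826], [0.43, 0.705, -0.564]]
side fork 0.78 [360.6 219.7 145.6 116.2]
side pin 0.69 [265.2 204.4  17.5  35.5]
side pin 0.61 [298.2 215.6  12.1  33.4]
side pin 0.53 [229.  209.6  14.   18.2]
side pin_block 0.84 [226.8 227.4  50.8  43.9]
side carriage 0.84 [374.5 201.6  77.2  76.1]
wrist [[367.5, 0.0, 322.0], [0.0, 367.5, 238.8], [0.0, 0.0, 1.0]] [0.208 0.619 0.384] [[0.436, 0.9, -0.001], [0.862, -0.417, 0.288], [0.259, -0.126, -0.958]]
```

View pics/scene0.png

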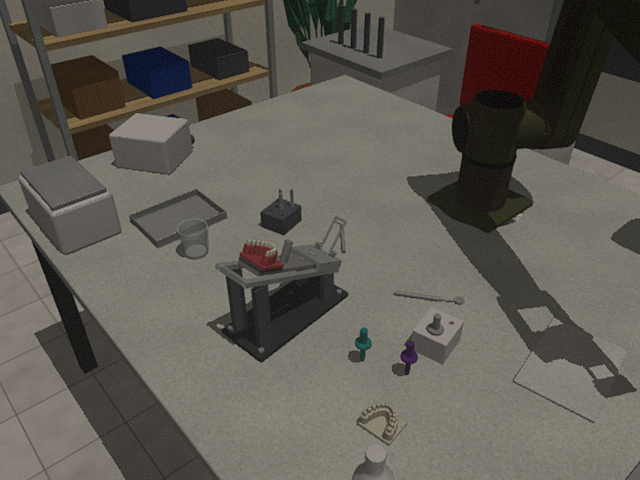

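View pics/side0.png

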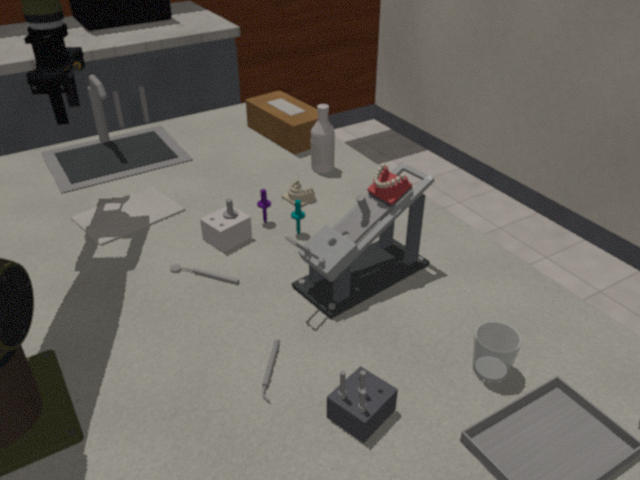

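The steel pin standing in the white block is the one I want, at scene (435,325) and side (229,208). The look-alikes are the purple pin, scene (410,357), side (265,204), and the teal pin, scene (364,346), side (298,215). The fork's lower end points to the robot. Its bail is open at scene (340,232) and side (300,245), and the post is at scene (287,247) and side (362,208).

```bash
cat > h.py <<'E'
import numpy as np,cv2
from scipy.spatial.transform import Rotation as Ro
def P(d): return d["camera_matrix"]@np.c_[d["R"],d["t"]]
def ld(n): return dict(np.load(n+".npz"))
def tri(obs): # [(d,(u,v))]
    A=[]
    for d,(u,v) in obs:
        p=P(d);A+= [u*p[2]-p[0],v*p[2]-p[1]]
    A=np.array(A);A/=np.linalg.norm(A[:,:3],axis=1)[:,None]
    return np.linalg.lstsq(A[:,:3],-A[:,3],rcond=None)[0]
def proj(d,X):
    q=np.atleast_2d(X)@d["R"].T+d["t"];q=q@d["camera_matrix"].T;return q[:,:2]/q[:,2:]
def forkpt(f,X): # f=x,y,z,yaw
    R=Ro.from_euler('z',f[3]).as_matrix()@Ro.from_euler('y',-np.radians(25)).as_matrix()
    return np.atleast_2d(X)@R.T+f[:3]
E
python3 - <<'E'
from h import *
a,b=ld("scene0"),ld("side0")
for n,p,q in [("pin",(435,325.4),(229,209.6)),("post",(288,241),(363,197)),("jaw",(262,255),(388,183)),("barmid",(339,220),(292,237)),("block",(439,336.5),(226.8,227.4))]:
    X=tri([(a,p),(b,q)]);print(n,X.round(3),proj(a,X).round(0)-p,proj(b,X).round(0)-q)
A=cv2.resize(a["image"][200:360,190:390],(800,640));A=A[:600]
B=cv2.resize(b["image"][155:315,265:445],(675,600))
cv2.imwrite("pics/a.png",A);cv2.imwrite("pics/b.png",B)
E
```

```text
pin [0.508 0.267 0.065] [[ 0.  -0.4]] [[0.  0.4]]
post [ 0.652 -0.001  0.185] [[-2.  0.]] [[-2.  0.]]
jaw [0.718 0.009 0.19 ] [[-1.  0.]] [[-1.  0.]]
barmid [ 0.502 -0.014  0.16 ] [[0. 0.]] [[0. 0.]]
block [0.495 0.268 0.025] [[-2.   0.5]] [[-1.8 -0.4]]
```

View pics/b.png

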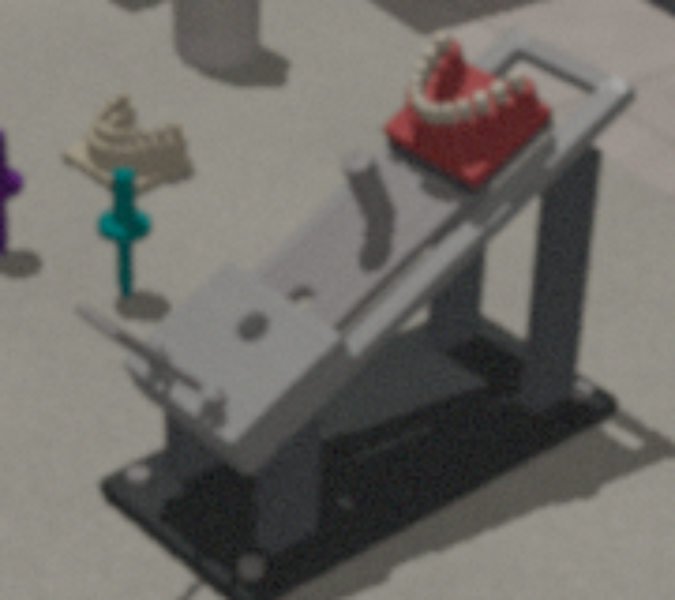

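View pics/a.png

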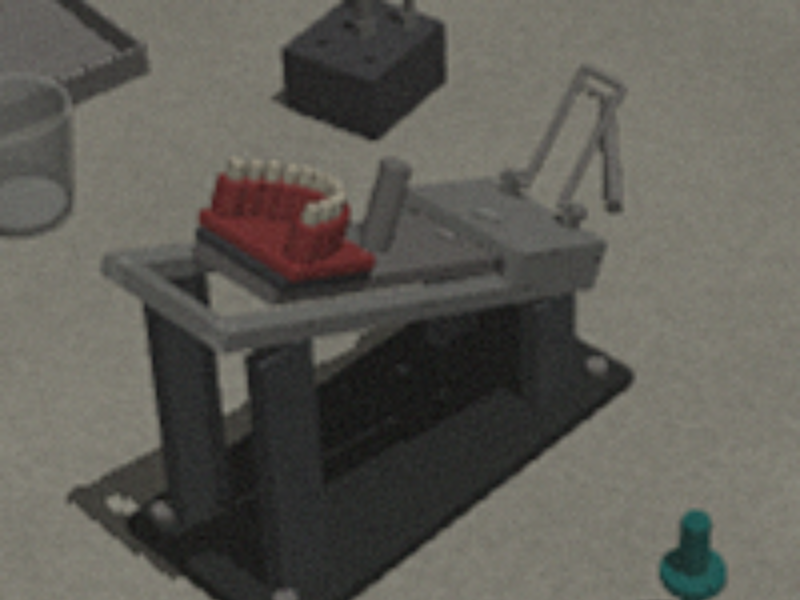

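Side crop: fork hole at (253,325), post top at (360,160), bail open at the lower left. Scene crop: hole at (487,214), post top at (397,163), bail bar at (605,80). I'll fit the fork pose from these points.

```bash
cat > fit.py <<'E'
from h import *
from scipy.optimize import least_squares
a,b=ld("scene0"),ld("side0")
sc=lambda u,v:(190+u/4,200+v/4); sd=lambda u,v:(265+u/3.75,155+v/3.75)
def bar(t): return [-42+70*np.cos(t),0,37+70*np.sin(t)]
obs=[(b,sd(253,325),lambda s,t:[0,0,28]),(b,sd(230,265),lambda s,t:[22,42,28]),(b,sd(343,347),lambda s,t:[22,-42,28]),(b,sd(235,440),lambda s,t:[-52,-42,28]),
(b,sd(360,160),lambda s,t:[58+s,0,64]),(a,sc(487,214),lambda s,t:[0,0,28]),(a,sc(505,255),lambda s,t:[22,42,28]),(a,sc(605,240),lambda s,t:[-52,42,28]),(a,sc(412,188),lambda s,t:[22,-42,28]),
(a,sc(397,163),lambda s,t:[58+s,0,64]),(a,sc(603,80),lambda s,t:bar(t))]
def res(p):
    return np.concatenate([(proj(d,forkpt(p[:4],np.array(g(p[4]*1000,p[5]))/1000))[0]-q) for d,q,g in obs])
if __name__=="__main__":
    r=least_squares(res,[.55,0,.1,0,.035,1.95],loss="soft_l1")
    print(r.x.round(4));print(r.fun.reshape(-1,2).round(1))
    np.save("fit.npy",r.x)
    f=r.x
    for n,X in [("mouth",[0,0,.028]),("post",[.058+f[4],0,.064]),("bar",np.array(bar(f[5]))/1000),("bar0",[.028,0,.037])]: print(n,forkpt(f,X).round(4))
E
python3 fit.py
```

```text
[ 0.5984 -0.0074  0.0894  0.1159  0.0287  1.9766]
[[-0.4  0.8]
 [-0.3 -1.3]
 [-0.2 -2.8]
 [-1.3  1.1]
 [-0.8  0.2]
 [-1.4  0.5]
 [ 2.3 -0.2]
 [-0.9  0.4]
 [-4.  -0.5]
 [-2.1 -0.1]
 [-0.2  0.3]]
mouth [[ 0.5866 -0.0088  0.1148]]
post [[ 0.6496 -0.0014  0.1841]]
bar [[ 0.4932 -0.0197  0.1518]]
bar0 [[ 0.6081 -0.0063  0.1348]]
```

```bash
cat >> h.py <<'E'
def Rf(f): return Ro.from_euler('z',f[3]).as_matrix()@Ro.from_euler('y',-np.radians(25)).as_matrix()
FLIP=np.diag([-1.,1,-1])
def grasp_fork(f,X): # TCP pose for grasp point at X (fork mm), aligned
    R=Rf(f)@FLIP; return forkpt(f,np.array(X)/1000)[0]-R[:,2]*.171, R
def grasp_down(p,yaw):
    R=Ro.from_euler('z',yaw).as_matrix()@FLIP; return np.array(p)+[0,0,.171],R
def delta(st,p,R):
    """rotvec (tool) first, then shift mm in the turned tool axes"""
    R0=Ro.from_quat(st["tool_rot"]).as_matrix()
    w=Ro.from_matrix(R0.T@R).as_rotvec(); sh=R.T@(p-st["tcp_pos"])*1000
    return w.round(3),sh.round(1)
E
python3 - <<'E'
from h import *
from rig import arm
f=np.load("fit.npy");st=arm.get_state()
p,R=grasp_fork(f,[90,0,112]);print(p,delta(st,p,R))
a,b=ld("scene0"),ld("side0")
for q,r in [((410,357),(265,204)),((364.9,345.8),(298.2,215.6))]: print(tri([(a,q),(b,r)]))
E
```

```text
[ 0.56060147 -0.01180128  0.38393266] (array([-0.123, -0.425, -0.557]), array([-178.8, -625.3,  106.4]))
[0.59355288 0.27850516 0.04716239]
[0.63405098 0.20240581 0.04389705]
```

drive_tool([
  [0, 0, 0, -0.025, -0.085, -0.111, 60],
  [0, 0, 0, -0.025, -0.085, -0.111, 60],
  [0, 0, 0, -0.025, -0.085, -0.111, 60],
  [0, 0, 0, -0.025, -0.085, -0.111, 60],
  [0, 0, 0, -0.025, -0.085, -0.111, 60],
  [-12, -42, 7, 0, 0, 0, 60],
  [-12, -42, 7, 0, 0, 0, 60],
  [-12, -42, 7, 0, 0, 0, 60],
  [-12, -42, 7, 0, 0, 0, 60],
  [-12, -42, 7, 0, 0, 0, 60],
  [-12, -42, 7, 0, 0, 0, 60],
  [-12, -42, 7, 0, 0, 0, 60],
])

```text
time: 2.1
tcp_pos: [0.4127, 0.3027, 0.3957]
tool_rot: [-0.056, 0.975, 0.013, 0.217]
contact_force: [0.2, 0.4, -0.3]
opening: 0.631
gripper_force: 0.0
```

```bash
python3 - <<'E'
from h import *
from rig import arm
d=arm.snapshot("wrist");cv2.imwrite("pics/w1.png",d["image"]);np.savez("w1.npz",**d)
f=np.load("fit.npy");st=arm.get_state();print(st["time"],st["tcp_pos"],st["joints"].round(2),st["contact_force"])
p,R=grasp_fork(f,[90,0,112]);print(delta(st,p,R))
for n in ("fork","pin","pin_block","bail","carriage"):
    for r in arm.cut_out(n,"wrist"): print(n,round(r["conf"],2),np.round(r["extent"],1))
E
```

```text
2.15 [0.41463683 0.29871912 0.39530158] [ 0.56 -0.27  2.05 -0.23  0.97 -1.03] [ 3.07932484 -2.25839217  0.12795856]
(array([-0.005,  0.002, -0.004]), array([ -94. , -325.3,   56.4]))
fork 0.76 [ 11.9 273.1  18.9 103. ]
pin 0.97 [203.1 241.3  25.8  54.8]
pin 0.78 [278.5 220.3  32.   58.3]
pin 0.62 [266.4 154.9  39.1  46.3]
pin_block 0.75 [258.4 117.5 105.6 117.2]
```

View pics/w1.png

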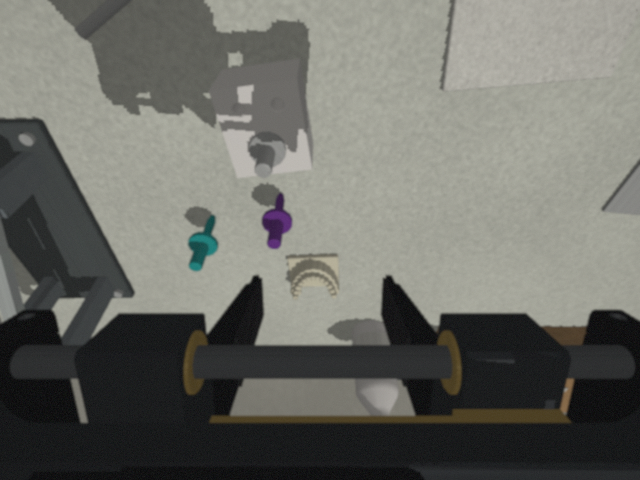

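Wrist view: the steel pin stands in the white block, flange at (267,150) and grip top at (263,169). The teal pin is at (203,241) and the purple one at (278,220), both free on the bench, so the choice is confirmed. The stand is at the left edge. Next I move on over the post.

drive_tool([
  [-12, -41, 7, 0, 0, 0, 60],
  [-12, -41, 7, 0, 0, 0, 60],
  [-12, -41, 7, 0, 0, 0, 60],
  [-12, -41, 7, 0, 0, 0, 60],
  [-12, -41, 7, 0, 0, 0, 60],
  [-12, -40, 7, 0, 0, 0, 60],
  [-12, -40, 7, 0, 0, 0, 60],
  [-10, -40, 7, 0, 0, 0, 60],
  [0, 0, 0, 0, 0, 0, 60],
  [0, 0, 0, 0, 0, 0, 60],
])

```text
time: 3.4
tcp_pos: [0.5583, -0.0054, 0.3836]
tool_rot: [-0.056, 0.975, 0.014, 0.216]
contact_force: [0.4, 0.1, 0.3]
opening: 0.635
gripper_force: 0.0
```

```bash
python3 - <<'E'
from h import *
from rig import arm
d=arm.snapshot("wrist");np.savez("w2.npz",**d)
f=np.load("fit.npy");st=arm.get_state();print(st["time"],st["tcp_pos"],st["joints"].round(2),st["contact_force"])
p,R=grasp_fork(f,[90,0,112]);print(delta(st,p,R))
im=d["image"].copy()
from fit import bar
for X in ([0,0,.028],[22/1e3,.042,.028],[.022,-.042,.028],[-.052,.042,.028],[-.052,-.042,.028],[.058+f[4],0,.064],np.array(bar(f[5]))/1000):
    q=proj(d,forkpt(f,X))[0];print(X,q.round(1));cv2.circle(im,tuple(int(v) for v in q),2,(0,0,255),-1)
cv2.imwrite("pics/w2.png",im)
E
```

```text
3.45 [ 0.55796284 -0.00470905  0.38364581] [-0.12 -0.16  1.98  0.13  0.9  -1.87] [-0.09313635  0.61176377 -0.63897024]
(array([ 0.002, -0.   , -0.001]), array([-1.8, -7.3,  0.5]))
[0, 0, 0.028] [313.  118.7]
[0.022, 0.042, 0.028] [380.5 155.5]
[0.022, -0.042, 0.028] [246.2 155.9]
[-0.052, 0.042, 0.028] [386.1  22.2]
[-0.052, -0.042, 0.028] [238.2  22.6]
[np.float64(0.08674712604406759), 0, 0.064] [313.  273.8]
[-0.06963404  0.          0.10131454] [306.6 -88.2]
```

View pics/w2.png

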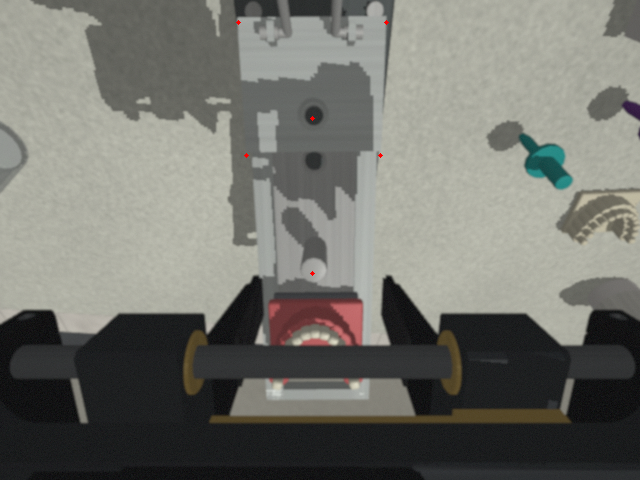

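Wrist view: fork hole at (314,116), tongue hole at (314,160), post top at (313,268). The predicted red dots land within about 5 px. I'll refine with these points.

```bash
python3 - <<'E'
import fit
from fit import *
from rig import arm
w=ld("w2")
K=3
add=[((314,116),lambda s,t:[0,0,28]),((246,152.5),lambda s,t:[22,-42,28]),((379.5,152.5),lambda s,t:[22,42,28]),((238.5,17.5),lambda s,t:[-52,-42,28]),((386,17.5),lambda s,t:[-52,42,28]),((313,267.5),lambda s,t:[58+s,0,64]),((314,160),lambda s,t:[s,0,19])]
fit.obs+= [(w,q,g) for q,g in add]
r=least_squares(lambda p:res(p),[.6,0,.09,.1,.03,1.95],loss="soft_l1")
f=r.x;print(f.round(4));print(r.fun.reshape(-1,2).round(1).tolist());np.save("fit2.npy",f)
wo=[(w,q,g) for q,g in add]; fit.obs=wo
r=least_squares(lambda p:res(np.r_[p,1.97]),[.6,0,.09,.1,.03],loss="soft_l1");print(r.x.round(4),r.fun.round(1))
st=arm.get_state();p,R=grasp_fork(f,[58+f[4]*1e3,0,50]);print(delta(st,p,R))
E
```

```text
[ 0.5966 -0.0076  0.0884  0.1143  0.0273  1.9469]
[[-1.1, 1.6], [-1.0, -0.6], [-1.1, -1.9], [-2.2, 2.0], [-2.1, 1.5], [-0.8, 0.5], [2.9, -0.2], [-0.3, 0.4], [-3.3, -0.5], [-0.9, -0.2], [-0.1, 0.1], [-1.0, -0.8], [0.1, -0.1], [1.0, -0.2], [-0.3, 1.0], [0.4, 0.9], [-0.2, 0.5], [-0.3, -0.2]]
[ 0.5965 -0.0076  0.0884  0.1142  0.0273] [-0.9 -1.   0.1 -0.3  1.1 -0.4 -0.3  0.7  0.5  0.7 -0.1  0.4 -0.3 -0.4]
(array([ 0.003, -0.   ,  0.001]), array([ 5. , -7.3, 62.7]))
```

drive_tool([
  [5, -7, 0, 0, 0, 0, 50],
  [0, 0, 20, 0, 0, 0, 40],
  [0, 0, 20, 0, 0, 0, 40],
  [0, 0, 12, 0, 0, 0, 40],
  [0, 0, 8, 0, 0, 0, 40],
  [0, 0, 0, 0, 0, 0, 40],
  [0, 0, 0, 0, 0, 0, 10],
  [0, 0, 0, 0, 0, 0, 10],
  [0, 0, 0, 0, 0, 0, 10],
  [0, 0, 0, 0, 0, 0, 10],
], grip_force=15)

```text
time: 4.45
tcp_pos: [0.5793, -0.0088, 0.3284]
tool_rot: [-0.055, 0.975, 0.016, 0.217]
contact_force: [-0.0, 10.6, 2.0]
opening: 0.164
gripper_force: 15.0
```

```bash
cat > where.py <<'E'
from h import *
from rig import arm
def where(f):
    st=arm.get_state();R0=Ro.from_quat(st["tool_rot"]).as_matrix()
    g=st["tcp_pos"]+R0[:,2]*.171; F=Rf(f)
    print("t",round(st["time"],2),"grasp in fork mm",(F.T@(g-f[:3])*1000).round(1),"tilt",Ro.from_matrix((F@FLIP).T@R0).as_rotvec().round(3),"F fork",(F.T@st["contact_force"]).round(1),"open mm",round(st["opening"]*95.1,1),"grip",round(st["gripper_force"],1))
    return st
if __name__=="__main__": where(np.load("fit2.npy"))
E
python3 where.py
```

```text
t 4.45 grasp in fork mm [86.1  2.1 53.9] tilt [-0.007 -0.002  0.003] F fork [ 1.9 10.5  1.3] open mm 15.6 grip 15.0
```

drive_tool([
  [2, 2, 0, 0, 0, 0, 10],
  [8, 0, 0, 0, 0, 0, 10],
  [8, 0, 0, 0, 0, 0, 10],
  [7, 0, 0, 0, 0, 0, 10],
  [4, 0, 0, 0, 0, 0, 10],
  [0, 0, 0, 0, 0, 0, 10],
  [0, 0, 0, 0, 0, 0, 10],
])

```text
time: 5.15
tcp_pos: [0.5529, -0.0112, 0.3161]
tool_rot: [-0.056, 0.975, 0.014, 0.217]
contact_force: [-1.2, 5.4, 4.9]
opening: 0.163
gripper_force: 15.0
```

```bash
python3 where.py; python3 - <<'E'
from h import *
from rig import arm
d=arm.snapshot("wrist");np.savez("w3.npz",**d)
f=np.load("fit2.npy")
for X in ([0,0,.028],[0,0,.019],[.058,0,.064]): print(proj(d,forkpt(f,X)))
q=proj(d,forkpt(f,[0,0,.028]))[0].astype(int)
im=d["image"][max(q[1]-60,0):q[1]+60,q[0]-80:q[0]+80];print(q,im.shape)
cv2.imwrite("pics/w3.png",cv2.resize(im,None,fx=5,fy=5,interpolation=cv2.INTER_CUBIC))
E
```

```text
t 5.15 grasp in fork mm [56.8  1.9 53.9] tilt [-0.003 -0.001  0.001] F fork [1.5 5.5 4.7] open mm 15.5 grip 15.0
[[321.50473092 184.63571661]]
[[321.49910302 181.997345  ]]
[[321.75275347 331.041663  ]]
[321 184] (120, 160, 3)
```

View pics/w3.png

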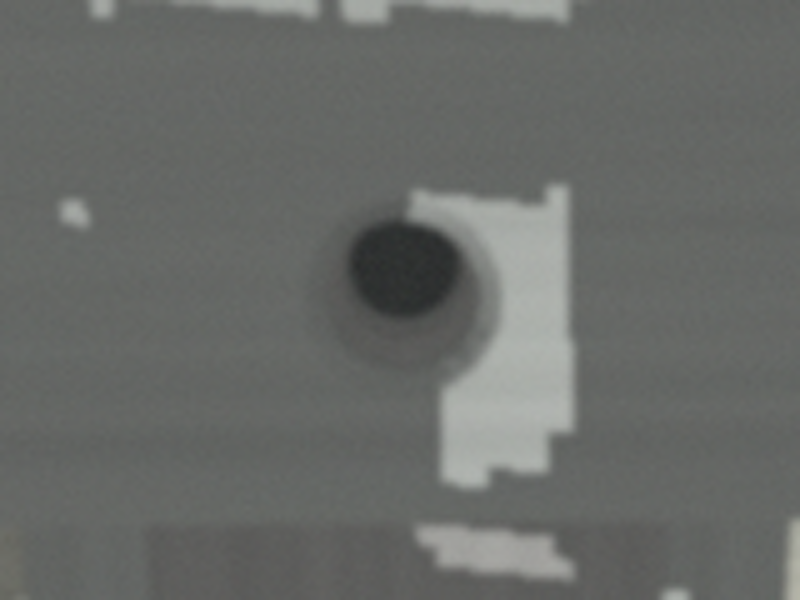

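The dark through-opening is centred in the fork's mouth at crop (403,268), so the tongue hole is in line within about 1 mm. I'll overshoot slightly, against the spring, then release.

drive_tool([
  [0, 0, 0, 0, 0, 0, 10],
  [1, 0, 0, 0, 0, 0, 10],
  [1, 0, 0, 0, 0, 0, 10],
  [0, 0, 0, 0, 0, 0, 10],
  [0, 0, 0, 0, 0, 0, 10],
  [0, 0, 0, 0, 0, 0, 40],
  [0, 0, 0, 0, 0, 0, 40],
  [0, 0, 0, 0, 0, 0, 40],
  [0, 0, -20, 0, 0, 0, 50],
  [0, 0, -30, 0, 0, 0, 50],
  [0, 0, -20, 0, 0, 0, 50],
  [0, 0, 0, 0, 0, 0, 50],
])

```text
time: 6.4
tcp_pos: [0.5219, -0.0157, 0.381]
tool_rot: [-0.056, 0.974, 0.012, 0.219]
contact_force: [0.4, 0.1, -0.2]
opening: 0.522
gripper_force: 0.0
```

```bash
python3 where.py; python3 - <<'E'
from h import *
from rig import arm
from fit import bar
d=arm.snapshot("wrist");np.savez("w4.npz",**d)
f=np.load("fit2.npy")
for X in ([0,0,.028],[0,0,.019],[.058,0,.064],[.060,0,.064]): print(proj(d,forkpt(f,X)).round(1))
cv2.imwrite("pics/w4.png",d["image"][0:480,120:520])
d=ld("w3")
w2=ld("w2")
# pin from three views
pts=[(ld("w1"),(263,169))]
p=P(pts[0][0])
def ray(d,uv,z):
    c=-d["R"].T@d["t"];v=d["R"].T@np.linalg.inv(d["camera_matrix"])@[*uv,1];return c+v*(z-c[2])/v[2]
print("pin top",ray(ld("w1"),(263,169),.09),"scene/side blob",tri([(ld("scene0"),(435,325.4)),(ld("side0"),(229,209.6)),(ld("w1"),(266.4,154.9))]))
E
```

```text
t 6.4 grasp in fork mm [ 56.6   0.4 125.9] tilt [ 0.    -0.006  0.   ] F fork [ 0.3  0.1 -0.4] open mm 49.7 grip 0.0
[[324.1 168.2]]
[[324.1 166.8]]
[[324.2 269.3]]
[[324.2 272.3]]
pin top [0.50316438 0.26512839 0.09      ] scene/side blob [0.5063573  0.26590632 0.06453671]
```

View pics/w4.png

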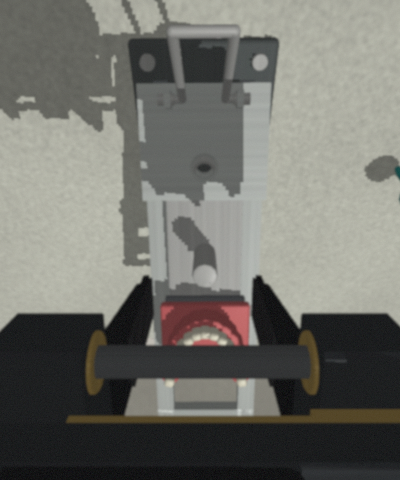

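Wrist view: post top at crop (204,272), so the slide is about +2 mm. The mouth is at crop (204,166) and the bail is open at (204,32). Now over to the pin.

```bash
python3 - <<'E'
from h import *
from rig import arm
st=arm.get_state();f=np.load("fit2.npy")
p,R=grasp_down([.5045,.2655,.14],.114)
w,s=delta(st,p,R);R0=Ro.from_quat(st["tool_rot"]).as_matrix()
print(w,s,"shift in present axes",(R0.T@(p-st["tcp_pos"])*1000).round(1))
E
```

```text
[0.001 0.44  0.   ] [-14.8 281.2  68. ] shift in present axes [ 15.6 281.1  68. ]
```

drive_tool([
  [0, 40, 0, 0, 0, 0, 50],
  [0, 47, 0, 0, 0, 0, 50],
  [0, 47, 0, 0, 0.11, 0, 50],
  [0, 47, 0, 0, 0.11, 0, 50],
  [0, 47, 0, 0, 0.11, 0, 50],
  [0, 47, 0, 0, 0.11, 0, 50],
  [-15, 6, 20, 0, 0, 0, 50],
  [0, 0, 30, 0, 0, 0, 50],
  [0, 0, 0, 0, 0, 0, 50],
  [0, 0, 0, 0, 0, 0, 50],
])

```text
time: 7.45
tcp_pos: [0.5041, 0.2655, 0.3262]
tool_rot: [-0.057, 0.998, -0.0, -0.003]
contact_force: [-0.3, 0.5, 0.6]
opening: 0.525
gripper_force: 0.0
```

```bash
python3 - <<'E'
from h import *
from rig import arm
st=arm.get_state()
d=arm.snapshot("wrist");np.savez("w5.npz",**d)
p,R=grasp_down([.5045,.2655,.08],.114);print(st["time"],delta(st,p,R))
for X in ([.5045,.2655,.09],[.5045,.2655,.058]): print(proj(d,X).round(1))
q=proj(d,[.5045,.2655,.075])[0].astype(int);print(q)
for n in ("pin","pin_block"):
    for r in arm.cut_out(n,"wrist"): print(n,round(r["conf"],2),np.round(r["extent"],1))
o=(max(q[0]-100,0),max(q[1]-75,0));print(o)
cv2.imwrite("pics/w5.png",cv2.resize(d["image"][o[1]:o[1]+150,o[0]:o[0]+200],None,fx=4,fy=4,interpolation=cv2.INTER_CUBIC))
E
```

```text
7.45 (array([ 0.   , -0.007,  0.001]), array([-0.4, -0. , 75.2]))
[[324.6 269.1]]
[[324.3 252.9]]
[324 260]
pin 0.89 [323.6 352.   36.   64.4]
pin 0.57 [323.1 254.9  45.3  49.4]
pin_block 0.65 [318.7 226.2 109.2 121.7]
(np.int64(224), np.int64(185))
```

View pics/w5.png

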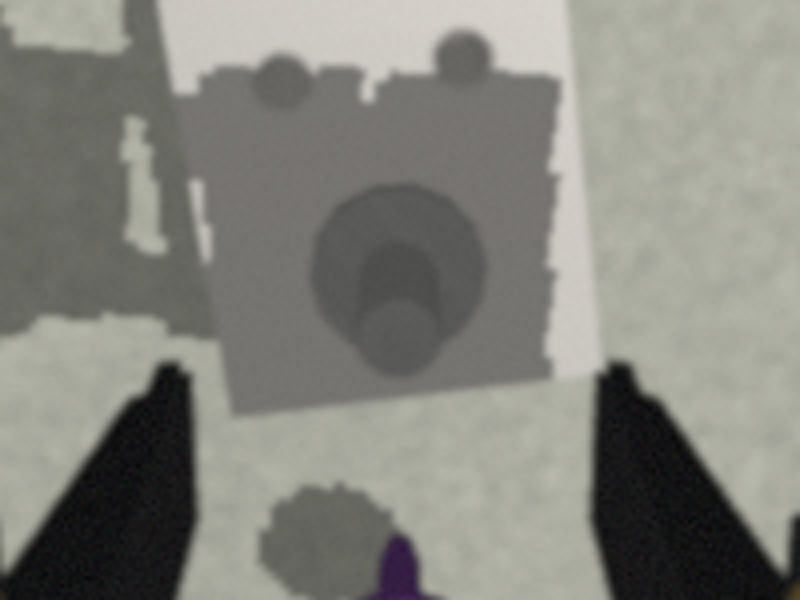

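Close crop: the steel pin's grip top is at crop (399,337), which is (323.7,269.3), where it was predicted. Descending to grip it.

drive_tool([
  [0, 0, 25, 0, 0, 0, 40],
  [0, 0, 25, 0, 0, 0, 40],
  [0, 0, 15, 0, 0, 0, 40],
  [0, 0, 9, 0, 0, 0, 40],
  [0, 0, 0, 0, 0, 0, 40],
  [0, 0, 0, 0, 0, 0, 8],
  [0, 0, 0, 0, 0, 0, 8],
  [0, 0, 0, 0, 0, 0, 8],
  [0, 0, 0, 0, 0, 0, 8],
], grip_force=30)

```text
time: 8.5
tcp_pos: [0.5044, 0.266, 0.255]
tool_rot: [-0.057, 0.998, 0.001, -0.001]
contact_force: [-0.1, 1.2, 1.9]
opening: 0.142
gripper_force: 26.7
```

```bash
python3 - <<'E'
from h import *
from rig import arm
st=arm.get_state();R0=Ro.from_quat(st["tool_rot"]).as_matrix()
print(st["time"],"grasp",(st["tcp_pos"]+R0[:,2]*.171).round(4),st["contact_force"],st["opening"]*95.1,st["gripper_force"])
E
```

```text
8.5 grasp [0.5041 0.2663 0.084 ] [-0.08176755  1.22823367  1.9041233 ] 13.494136613736226 26.67553335428238
```

drive_tool([
  [0, 0, -10, 0, 0, 0, 8],
  [0, 0, -25, 0, 0, 0, 8],
  [0, 0, -30, 0, 0, 0, 8],
  [0, 0, -25, 0, 0, 0, 8],
  [0, 0, 0, 0, 0, 0, 8],
])

```text
time: 9.0
tcp_pos: [0.5055, 0.2662, 0.3497]
tool_rot: [-0.057, 0.998, 0.002, 0.003]
contact_force: [-0.1, -0.4, 0.3]
opening: 0.138
gripper_force: 30.0
```

```bash
python3 - <<'E'
from h import *
from rig import arm
st=arm.get_state();f=np.load("fit2.npy")
p,R=grasp_fork(f,[-1,2,150])
w,s=delta(st,p,R);R0=Ro.from_quat(st["tool_rot"]).as_matrix()
print(st["tcp_pos"],st["opening"]*95,w,s,"shift in present axes",(R0.T@(p-st["tcp_pos"])*1000).round(1))
E
```

```text
[0.50554858 0.26619729 0.34974501] 13.078607255742988 [ 0.004 -0.431 -0.   ] [  57.8 -280.4  -59.1] shift in present axes [  77.3 -280.2  -30.7]
```

drive_tool([
  [19, -30, -8, 0, 0, 0, 8],
  [20, -35, -8, 0, 0, 0, 8],
  [20, -35, -8, 0, 0, 0, 8],
  [18, -30, -7, 0, 0, 0, 8],
  [0, -20, 0, 0, -0.108, 0, 8],
  [0, -20, 0, 0, -0.108, 0, 8],
  [0, -20, 0, 0, -0.108, 0, 8],
  [0, -20, 0, 0, -0.108, 0, 8],
  [0, -30, 0, 0, 0, 0, 8],
  [0, -25, 0, 0, 0, 0, 8],
  [0, -15, 0, 0, 0, 0, 8],
  [0, 0, 0, 0, 0, 0, 8],
  [0, 0, 0, 0, 0, 0, 8],
])

```text
time: 10.3
tcp_pos: [0.4598, -0.0213, 0.374]
tool_rot: [-0.055, 0.976, 0.013, 0.212]
contact_force: [0.2, 0.6, -1.1]
opening: 0.142
gripper_force: 30.0
```

```bash
python3 where.py; python3 - <<'E'
from h import *
from rig import arm
f=np.load("fit2.npy");st=arm.get_state();R0=Ro.from_quat(st["tool_rot"]).as_matrix()
g=st["tcp_pos"]+R0[:,2]*.171
out=[]
for c,o in (("scene",(250,190)),("side",(280,160))):
    d=arm.snapshot(c);np.savez(c+"6.npz",**d)
    print(c,"tip",proj(d,g+R0[:,2]*.077).round(1),"mouth",proj(d,forkpt(f,[0,0,.028])).round(1))
    out.append(cv2.resize(d["image"][o[1]:o[1]+100,o[0]:o[0]+100],(400,400),interpolation=cv2.INTER_CUBIC))
cv2.imwrite("pics/s6.png",np.hstack(out))
E
```

```text
t 10.3 grasp in fork mm [ -5.4   2.4 146. ] tilt [-0.002  0.009  0.001] F fork [-0.2  0.6 -1.1] open mm 13.5 grip 30.0
scene tip [[319.2 236.3]] mouth [[310.9 254. ]]
side tip [[320.5 230.9]] mouth [[331.3 243.3]]
```

View pics/s6.png

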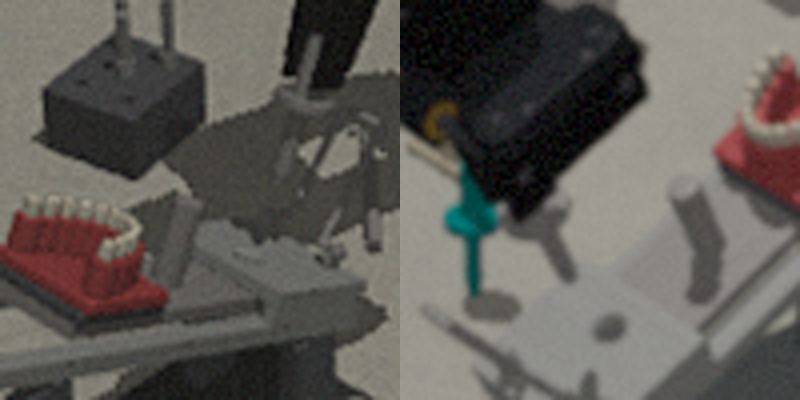

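The pin is held straight over the fork. Its tip is at scene (320,235) and side (322,229), near the prediction, and the side view shows the mouth at (332.5,242). Next I correct in x and lower it.

drive_tool([
  [-5, 0, 0, 0, -0.009, 0, 8],
  [0, 0, 15, 0, 0, 0, 8],
  [0, 0, 15, 0, 0, 0, 8],
  [0, 0, 5, 0, 0, 0, 8],
  [0, 0, 0, 0, 0, 0, 8],
  [0, 0, 0, 0, 0, 0, 8],
])

```text
time: 11.0
tcp_pos: [0.4795, -0.0188, 0.3458]
tool_rot: [-0.056, 0.974, 0.013, 0.217]
contact_force: [0.1, 0.4, -0.2]
opening: 0.141
gripper_force: 30.0
```

```bash
python3 where.py
```

```text
t 11.0 grasp in fork mm [  2.6   2.6 112. ] tilt [-0.002 -0.002 -0.   ] F fork [ 0.1  0.4 -0.2] open mm 13.4 grip 30.0
```

drive_tool([
  [3, -0.5, 0, 0, 0, 0, 8],
  [0, 0, 3, 0, 0, 0, 8],
  [0, 0, 2, 0, 0, 0, 8],
  [0, 0, 2, 0, 0, 0, 8],
  [0, 0, 2, 0, 0, 0, 8],
  [0, 0, 2, 0, 0, 0, 8],
  [0, 0, 0, 0, 0, 0, 8],
])

```text
time: 11.7
tcp_pos: [0.4813, -0.0193, 0.3336]
tool_rot: [-0.056, 0.975, 0.013, 0.217]
contact_force: [-0.2, 0.2, -0.5]
opening: 0.14
gripper_force: 30.0
```

```bash
python3 where.py
```

```text
t 11.7 grasp in fork mm [ -1.2   1.9 100.3] tilt [-0.002 -0.001  0.   ] F fork [-0.4  0.2 -0.4] open mm 13.3 grip 30.0
```

drive_tool([
  [0, 0, 2, 0, 0, 0, 8],
  [0, 0, 2, 0, 0, 0, 8],
  [0, 0, 2, 0, 0, 0, 8],
  [0, 0, 2, 0, 0, 0, 8],
  [0, 0, 0, 0, 0, 0, 8],
])

```text
time: 12.2
tcp_pos: [0.485, -0.0189, 0.327]
tool_rot: [-0.056, 0.974, 0.013, 0.217]
contact_force: [1.3, 0.7, -1.5]
opening: 0.139
gripper_force: 30.0
```

```bash
python3 where.py
```

```text
t 12.2 grasp in fork mm [-0.4  1.7 92.7] tilt [-0.001 -0.003  0.   ] F fork [ 0.6  0.5 -1.9] open mm 13.2 grip 30.0
```

drive_tool([
  [0, 0, 1.5, 0, 0, 0, 8],
  [0, 0, 1.5, 0, 0, 0, 8],
  [0, 0, 1.5, 0, 0, 0, 8],
  [0, 0, 1.5, 0, 0, 0, 8],
  [0, 0, 0, 0, 0, 0, 8],
])

```text
time: 12.7
tcp_pos: [0.4875, -0.0186, 0.3217]
tool_rot: [-0.056, 0.974, 0.013, 0.218]
contact_force: [2.3, 0.7, 0.9]
opening: 0.14
gripper_force: 30.0
```

```bash
python3 where.py
```

```text
t 12.7 grasp in fork mm [-0.2  1.7 86.8] tilt [-0.001 -0.003  0.   ] F fork [ 2.6  0.4 -0.2] open mm 13.3 grip 30.0
```

drive_tool([
  [0, 0, 1.5, 0, 0, 0, 8],
  [0, 0, 1.5, 0, 0, 0, 8],
  [0, 0, 1.5, 0, 0, 0, 8],
  [0, 0, 1.5, 0, 0, 0, 8],
  [0, 0, 0, 0, 0, 0, 8],
])

```text
time: 13.2
tcp_pos: [0.4898, -0.0183, 0.3157]
tool_rot: [-0.056, 0.975, 0.013, 0.217]
contact_force: [1.7, -1.4, 1.7]
opening: 0.143
gripper_force: 30.0
```

```bash
python3 where.py
```

```text
t 13.2 grasp in fork mm [-0.9  1.8 80.4] tilt [-0.002 -0.002  0.   ] F fork [ 2.1 -1.6  0.9] open mm 13.6 grip 30.0
```

drive_tool([
  [0, 0, 2, 0, 0, 0, 8],
  [0, 0, 2, 0, 0, 0, 8],
  [0, 0, 2, 0, 0, 0, 8],
  [0, 0, 2, 0, 0, 0, 8],
  [0, 0, 2, 0, 0, 0, 8],
  [0, 0, 0, 0, 0, 0, 8],
])

```text
time: 13.8
tcp_pos: [0.494, -0.0178, 0.3064]
tool_rot: [-0.056, 0.975, 0.013, 0.217]
contact_force: [3.5, -1.3, 0.8]
opening: 0.141
gripper_force: 30.0
```

```bash
python3 where.py
```

```text
t 13.8 grasp in fork mm [-1.1  1.9 70.2] tilt [-0.002 -0.001  0.   ] F fork [ 3.3 -1.6 -0.7] open mm 13.4 grip 30.0
```

drive_tool([
  [0, 0, 2, 0, 0, 0, 8],
  [0, 0, 2, 0, 0, 0, 8],
  [0, 0, 1.5, 0, 0, 0, 8],
  [0, 0, 1, 0, 0, 0, 8],
  [0, 0, 1, 0, 0, 0, 8],
  [0, 0, 0, 0, 0, 0, 8],
])

```text
time: 14.4
tcp_pos: [0.4972, -0.0174, 0.2999]
tool_rot: [-0.056, 0.975, 0.013, 0.217]
contact_force: [2.5, -0.9, 1.6]
opening: 0.142
gripper_force: 30.0
```

```bash
python3 where.py
```

```text
t 14.4 grasp in fork mm [-0.9  1.9 63. ] tilt [-0.002 -0.002  0.   ] F fork [ 2.8 -1.2  0.5] open mm 13.5 grip 30.0
```

Next come 1 mm steps until the flange is felt.

drive_tool([
  [0, 0, 1, 0, 0, 0, 8],
  [0, 0, 1, 0, 0, 0, 8],
  [0, 0, 0, 0, 0, 0, 8],
])

```text
time: 14.7
tcp_pos: [0.498, -0.0173, 0.2987]
tool_rot: [-0.056, 0.975, 0.013, 0.217]
contact_force: [-2.0, -0.6, 4.8]
opening: 0.139
gripper_force: 30.0
```

```bash
python3 where.py
```

```text
t 14.7 grasp in fork mm [-0.6  1.9 61.5] tilt [-0.002 -0.002  0.   ] F fork [ 0.2 -0.4  5.2] open mm 13.2 grip 30.0
```

drive_tool([
  [0, 0, 1, 0, 0, 0, 8],
  [0, 0, 0, 0, 0, 0, 8],
])

```text
time: 14.9
tcp_pos: [0.4983, -0.0173, 0.2988]
tool_rot: [-0.056, 0.975, 0.013, 0.216]
contact_force: [-9.8, -0.9, 12.7]
opening: 0.14
gripper_force: 30.0
```

```bash
python3 where.py
```

```text
t 14.9 grasp in fork mm [-0.5  1.9 61.4] tilt [-0.002 -0.001 -0.   ] F fork [-3.6  0.3 15.7] open mm 13.3 grip 30.0
```

The flange is home: it stops at 61.4 mm with 15.7 N. Next I ease off, release and back out, then close the fingers.

drive_tool([
  [0, 0, 0, 0, 0, 0, 8],
  [0, 0, -1, 0, 0, 0, 8],
  [0, 0, 0, 0, 0, 0, 30],
  [0, 0, 0, 0, 0, 0, 30],
  [0, 0, 0, 0, 0, 0, 30],
  [0, 0, -10, 0, 0, 0, 30],
  [0, 0, -30, 0, 0, 0, 30],
  [0, 0, -40, 0, 0, 0, 30],
  [0, 0, -30, 0, 0, 0, 30],
  [0, 0, 0, 0, 0, 0, 0],
  [0, 0, 0, 0, 0, 0, 0],
])

```text
time: 16.0
tcp_pos: [0.4513, -0.0228, 0.3987]
tool_rot: [-0.056, 0.974, 0.013, 0.218]
contact_force: [-0.9, 0.9, -0.1]
opening: 0.2
gripper_force: 0.0
```

```bash
python3 where.py; python3 - <<'E'
from h import *
from rig import arm
import fit
f=np.load("fit2.npy")
d=arm.snapshot("wrist");cv2.imwrite("pics/w7.png",d["image"])
for n in ("pin","bail","carriage"):
    for r in arm.cut_out(n,"wrist"): print(n,round(r["conf"],2),np.round(r["extent"],1))
for X in ([0,0,.066],[0,0,.028],[.058,0,.064],np.array(fit.bar(f[5]))/1e3,np.array(fit.bar(2.05))/1e3): print(proj(d,forkpt(f,X)).round(1))
for c in ("scene","side"):
    d=arm.snapshot(c)
    for n in ("pin","bail"):
        for r in arm.cut_out(n,c): print(c,n,round(r["conf"],2),np.round(r["extent"],1))
    print(proj(d,forkpt(f,np.array([[0,0,.066],[0,0,.028]]))).round(1).tolist())
E
```

```text
t 16.0 grasp in fork mm [ -0.6   1.6 172. ] tilt [-0.001 -0.003  0.   ] F fork [-0.7  1.   0.2] open mm 19.0 grip 0.0
pin 0.84 [504.8 238.5  35.5  54. ]
pin 0.56 [321.4 237.4  43.   43. ]
bail 0.56 [321.5 171.1  52.7  31.1]
carriage 0.66 [321.9 331.7  61.1 144.8]
carriage 0.4 [323.1 288.1 107.8 259.8]
[[322.2 246.4]]
[[322.1 232.3]]
[[322.2 315.8]]
[[322.1 155.8]]
[[322.1 144. ]]
scene pin 0.82 [363.3 344.6  16.4  32.3]
scene pin 0.62 [410.1 356.5  20.1  35. ]
scene bail 0.59 [332.6 234.9  29.3  35.1]
[[316.1, 237.3], [310.9, 254.0]]
side pin 0.69 [330.3 236.9  17.2  20.8]
side pin 0.66 [298.7 217.1  15.2  36. ]
side pin 0.54 [261.9 204.9  15.   32.6]
side bail 0.71 [303.  248.6  35.   22.9]
[[324.5, 230.3], [331.3, 243.3]]
```

drive_tool([
  [20, 0, 0, 0, 0, 0, 0],
  [30, 0, 0, 0, 0, 0, 0],
  [30, 0, 0, 0, 0, 0, 0],
  [13, 0, 0, 0, 0, 0, 0],
  [0, 0, 0, 0, 0, 0, 0],
  [0, 0, 20, 0, 0, 0, 0],
  [0, 0, 20, 0, 0, 0, 0],
  [0, 0, 15, 0, 0, 0, 0],
  [0, 0, 8, 0, 0, 0, 0],
  [0, 0, 0, 0, 0, 0, 0],
])

```text
time: 17.5
tcp_pos: [0.395, -0.0291, 0.3007]
tool_rot: [-0.056, 0.975, 0.014, 0.216]
contact_force: [0.1, -0.9, 0.3]
opening: 0.006
gripper_force: 0.0
```

```bash
python3 where.py; python3 -c "
from rig import arm;print(arm.get_state()['joints'].round(2))"
```

```text
t 17.5 grasp in fork mm [-94.1   2.1 107.2] tilt [-0.003  0.     0.   ] F fork [ 0.1 -0.9  0.3] open mm 0.5 grip 0.0
[-0.25 -0.51  2.39  0.2   0.87 -2.03]
```

drive_tool([
  [-6, 0, 0, 0, 0, 0, 0],
  [-6, 0, 0, 0, 0, 0, 0],
  [-6, 0, 0, 0, 0, 0, 0],
  [-6, 0, 0, 0, 0, 0, 0],
  [-6, 0, 0, 0, 0, 0, 0],
  [-6, 0, 0, 0, 0, 0, 0],
  [-6, 0, 0, 0, 0, 0, 0],
])

```text
time: 18.2
tcp_pos: [0.4328, -0.0249, 0.3195]
tool_rot: [-0.056, 0.974, 0.013, 0.217]
contact_force: [-0.2, 0.0, 0.5]
opening: 0.005
gripper_force: 0.4
```

```bash
cat > look.py <<'E'
from where import *
import fit
f=np.load("fit2.npy");where(f)
for c in ("scene","side"):
    d=arm.snapshot(c);cv2.imwrite(f"pics/{c}_last.png",d["image"])
    for n in ("pin","bail"):
        for r in arm.cut_out(n,c):
            e=r["extent"];q=proj(d,forkpt(f,[0,0,.05]))[0]
            if np.hypot(*(q-e[:2]))<60 : print(c,n,round(r["conf"],2),np.round(e,1))
    for t in (0,.3,.6,.9,1.2,1.5,1.95): 
        b=np.array(fit.bar(t))/1e3;h=np.array([-.042,0,.037])
        q=proj(d,forkpt(f,np.array([b+[0,.013,0],b-[0,.013,0],h+[0,.013,0],h-[0,.013,0]])));lo,hi=q.min(0)-1.5,q.max(0)+1.5
        print("  ",t,np.r_[(lo+hi)/2,hi-lo].round(0))
E
python3 look.py
```

```text
t 18.2 grasp in fork mm [-51.3   1.8 108.1] tilt [-0.002 -0.002  0.   ] F fork [0.  0.1 0.5] open mm 0.4 grip 0.4
scene pin 0.55 [313.9 248.4  17.5  17.4]
scene bail 0.53 [329.8 231.6  21.2  34.8]
   0 [314. 250.  33.  11.]
   0.3 [316. 245.  29.  15.]
   0.6 [319. 241.  24.  24.]
   0.9 [322. 237.  18.  31.]
   1.2 [325. 235.  14.  36.]
   1.5 [329. 234.  20.  38.]
   1.95 [333. 234.  28.  36.]
side pin 0.6 [329.6 237.3  18.2  16.7]
side bail 0.65 [370.9 206.1  68.4  70.4]
   0 [327. 243.  40.  36.]
   0.3 [325. 240.  35.  42.]
   0.6 [321. 238.  28.  45.]
   0.9 [317. 238.  20.  45.]
   1.2 [312. 240.  15.  42.]
   1.5 [307. 243.  24.  36.]
   1.95 [301. 250.  36.  22.]
```

The bail is following, now at about 1.5 rad. I push on past the top.

drive_tool([
  [-6, 0, 0, 0, 0, 0, 0],
  [-6, 0, 0, 0, 0, 0, 0],
  [-6, 0, 0, 0, 0, 0, 0],
  [-6, 0, 0, 0, 0, 0, 0],
  [-6, 0, 0, 0, 0, 0, 0],
  [-6, 0, 0, 0, 0, 0, 0],
  [-4, 0, 0, 0, 0, 0, 0],
  [0, 0, 0, 0, 0, 0, 0],
])

```text
time: 19.3
tcp_pos: [0.4687, -0.0207, 0.3363]
tool_rot: [-0.056, 0.974, 0.013, 0.217]
contact_force: [0.3, 0.4, -1.4]
opening: 0.002
gripper_force: 0.4
```

```bash
python3 look.py | grep -v "^  "
```

```text
t 19.3 grasp in fork mm [-11.4   1.8 108. ] tilt [-0.002 -0.002  0.   ] F fork [-0.3  0.4 -1.4] open mm 0.2 grip 0.4
scene pin 0.5 [312.3 248.7  15.2  18.9]
scene bail 0.65 [321.4 232.7  15.8  18.3]
side pin 0.72 [330.4 238.3  17.9  16. ]
side bail 0.63 [319.1 239.8  20.7  36.2]
```

drive_tool([
  [2, 0, 0, 0, 0, 0, 0],
  [0, 0, -14, 0, 0, 0, 0],
  [-12, 0, 0, 0, 0, 0, 0],
  [-12, 0, 0, 0, 0, 0, 0],
  [0, 0, 4, 0, 0, 0, 0],
  [0, 0, 4, 0, 0, 0, 0],
  [-2, 0, 4, 0, 0, 0, 0],
  [-2, 0, 4, 0, 0, 0, 0],
  [-2, 0, 4, 0, 0, 0, 0],
  [-2, 0, 4, 0, 0, 0, 0],
  [-2, 0, 4, 0, 0, 0, 0],
  [-2, 0, 5, 0, 0, 0, 0],
  [0, 0, 0, 0, 0, 0, 0],
])

```text
time: 20.9
tcp_pos: [0.5067, -0.0163, 0.3318]
tool_rot: [-0.056, 0.975, 0.014, 0.215]
contact_force: [0.1, -0.2, 0.1]
opening: 0.001
gripper_force: 0.0
```

```bash
python3 look.py | grep -v "^  "
```

```text
t 20.9 grasp in fork mm [20.8  2.  87.8] tilt [-0.002  0.001  0.   ] F fork [ 0.1 -0.2  0. ] open mm 0.1 grip 0.0
scene pin 0.53 [313.6 250.7  15.2  12.8]
scene bail 0.48 [316.  243.1  25.2  13.9]
side pin 0.71 [329.6 237.   22.1  18. ]
side pin 0.51 [298.1 217.9  12.9  37.4]
side bail 0.6 [323.2 238.8  27.4  23. ]
side bail 0.18 [370.3 207.5  65.   68.6]
```

drive_tool([
  [-2, 0, 5, 0, 0, 0, 0],
  [-2, 0, 5, 0, 0, 0, 0],
  [-1, 0, 5, 0, 0, 0, 0],
  [-1, 0, 5, 0, 0, 0, 0],
  [-1, 0, 4, 0, 0, 0, 0],
  [0, 0, 2, 0, 0, 0, 0],
  [0, 0, 0, 0, 0, 0, 0],
])

```text
time: 21.9
tcp_pos: [0.5241, -0.0143, 0.3122]
tool_rot: [-0.056, 0.975, 0.013, 0.216]
contact_force: [0.2, -0.3, -0.4]
opening: 0.006
gripper_force: 0.0
```

```bash
python3 look.py | grep -v "^  "
```

```text
t 21.9 grasp in fork mm [28.7  1.9 62.7] tilt [-0.002 -0.001  0.   ] F fork [-0.  -0.3 -0.4] open mm 0.6 grip 0.0
scene pin 0.48 [313.5 247.7  11.4  17.9]
scene bail 0.54 [ 3.161e+02  2.503e+02  1.150e+01 -3.000e-01]
side pin 0.79 [331.7 237.1  16.2  17.2]
side pin 0.48 [298.7 217.6   9.   30.9]
side bail 0.68 [327.3 244.5  42.2  32.4]
```

drive_tool([
  [0, 0, 1, 0, 0, 0, 0],
  [0, 0, 1, 0, 0, 0, 0],
  [0, 0, 0, 0, 0, 0, 0],
])

```text
time: 22.5
tcp_pos: [0.525, -0.0142, 0.3111]
tool_rot: [-0.056, 0.974, 0.013, 0.217]
contact_force: [0.1, 0.7, 0.4]
opening: 0.001
gripper_force: 0.1
```

drive_tool([
  [0, 0, 1, 0, 0, 0, 0],
  [0, 0, 0, 0, 0, 0, 0],
])

```text
time: 22.7
tcp_pos: [0.5255, -0.0142, 0.3104]
tool_rot: [-0.056, 0.974, 0.013, 0.217]
contact_force: [-0.6, 1.3, 1.8]
opening: 0.004
gripper_force: 1.0
```

```bash
python3 where.py
```

```text
t 22.7 grasp in fork mm [29.4  1.8 60.4] tilt [-0.002 -0.002  0.   ] F fork [0.3 1.3 1.8] open mm 0.4 grip 1.0
```

Pressing on by 1 mm steps until firm contact.

drive_tool([
  [0, 0, 1, 0, 0, 0, 0],
  [0, 0, 0, 0, 0, 0, 0],
])

```text
time: 22.9
tcp_pos: [0.5258, -0.0142, 0.3099]
tool_rot: [-0.056, 0.975, 0.013, 0.217]
contact_force: [-5.0, -0.3, 6.1]
opening: 0.004
gripper_force: 3.8
```

drive_tool([
  [0, 0, 1, 0, 0, 0, 0],
  [0, 0, 0, 0, 0, 0, 0],
])

```text
time: 23.1
tcp_pos: [0.5262, -0.0141, 0.3096]
tool_rot: [-0.056, 0.975, 0.013, 0.217]
contact_force: [-9.1, -1.5, 10.3]
opening: 0.005
gripper_force: 6.4
```

```bash
python3 where.py
```

```text
t 23.1 grasp in fork mm [29.6  1.8 59.4] tilt [-0.002 -0.001 -0.   ] F fork [-4.  -0.5 13.2] open mm 0.5 grip 6.4
```

drive_tool([
  [0, 0, 0, 0, 0, 0, 0],
  [0, 0, 0, 0, 0, 0, 0],
  [0, 0, -3, 0, 0, 0, 0],
  [0, 0, -20, 0, 0, 0, 0],
  [0, 0, -40, 0, 0, 0, 0],
  [0, 0, -40, 0, 0, 0, 0],
  [0, 0, -20, 0, 0, 0, 0],
  [0, 0, 0, 0, 0, 0, 0],
  [0, 0, 0, 0, 0, 0, 0],
])

```text
time: 24.0
tcp_pos: [0.4743, -0.0202, 0.419]
tool_rot: [-0.056, 0.975, 0.013, 0.217]
contact_force: [-0.2, -0.0, -0.3]
opening: 0.006
gripper_force: 0.0
```

```bash
python3 look.py; python3 - <<'E'
from where import *
f=np.load("fit2.npy");d=arm.snapshot("wrist");cv2.imwrite("pics/wend.png",d["image"])
for n in ("pin","bail","carriage"):
    for r in arm.cut_out(n,"wrist"): print(n,round(r["conf"],2),np.round(r["extent"],1))
for X in ([0,0,.066],[.028,0,.037],[-.042,0,.037],[.058,0,.064]): print(X,proj(d,forkpt(f,X)).round(1))
E
```

```text
t 24.0 grasp in fork mm [ 28.6   1.7 180.6] tilt [-0.002 -0.002  0.   ] F fork [-0.3 -0.  -0.1] open mm 0.6 grip 0.0
scene pin 0.45 [313.4 247.7  12.7  19.4]
scene bail 0.66 [314.9 248.4  33.8   9. ]
   0 [314. 250.  33.  11.]
   0.3 [316. 245.  29.  15.]
   0.6 [319. 241.  24.  24.]
   0.9 [322. 237.  18.  31.]
   1.2 [325. 235.  14.  36.]
   1.5 [329. 234.  20.  38.]
   1.95 [333. 234.  28.  36.]
side pin 0.71 [329.2 235.8  18.9  18.4]
side pin 0.71 [298.6 215.1  13.6  35.1]
side bail 0.76 [328.9 236.3  41.7  24.6]
   0 [327. 243.  40.  36.]
   0.3 [325. 240.  35.  42.]
   0.6 [321. 238.  28.  45.]
   0.9 [317. 238.  20.  45.]
   1.2 [312. 240.  15.  42.]
   1.5 [307. 243.  24.  36.]
   1.95 [301. 250.  36.  22.]
pin 0.95 [592.4 189.8  56.3  50.5]
pin 0.71 [505.1 212.1  33.8  50.1]
bail 0.82 [321.9 186.4  50.6  94.5]
carriage 0.61 [320.6 269.6  70.4  85.3]
[0, 0, 0.066] [[321.6 206.6]]
[0.028, 0, 0.037] [[321.6 232.7]]
[-0.042, 0, 0.037] [[321.5 145.7]]
[0.058, 0, 0.064] [[321.7 278.9]]
```

```bash
python3 -c "
from rig import arm;print(arm.sign_off())"
```

```text
the job is handed in; nothing more can be done
None
```

I handed the job in at about 24 s on the robot's clock, and it looks complete, though no verdict came back: the jaw is lined up within about 1 mm by my measurements, the steel pin's flange is home on the fork, the bail lies flat on it and the arm is clear of everything.

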